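# Hold the hidden bolt head behind the bracket

### The arm

A 6-joint arm with a two-finger parallel gripper is mounted at the origin on a cart in front of the work surface, level with it; the furniture and walls round the work are solid. World frame = base frame: x ahead of the robot, y to its left, z up, the work surface at z = 0. Lengths are in m, angles in rad, forces in N, time in s.
With the tool pointing down it reaches from about 0.35 to 0.975 m from the base axis. Payload 4.9 kg.
Tool frame: the origin (TCP) lies midway between the tips of the shut fingers; the grasp point (between the pads) lies 19 mm behind it; z points along the fingers, y is the line along which they close (so a half turn about z gives the same grasp; the last joint's range is limited). The gripper opens to 85 mm and grips with 20 to 120 N. Pads are 22 mm wide; open, the fingers measure 114 mm over their backs; the gripper's body (76 mm by 85 mm) begins 54 mm behind the grasp point. The pads swing forward as they close: fully open they stand 13 mm farther back than shut.
Start: joints at [1.18, 0.053, 1.613, -0, 1.476, -0.119], TCP at [0.168, 0.602, 0.231] pointing down, gripper open.
Joint ranges: [-3.01, 3.01], [-1.01, 2.22], [0.06, 2.58], [-1.02, 4.17], [0.09, 2.62], [-3.14, 3.14]. Speed limits (rad/s): [2.57, 2.57, 3.14, 3.14, 3.14, 3.14].

### API

Orientations are given as a rotation vector (axis times angle).
In Python, from station import ctrl gives the robot as it stands.
- The arm moves only by the tool carry_out, never from a script. Its argument "moves" is a list of rows, each an object of numbers: "x", "y", "z": the shift along the tool's x, y, z in units of 25 mm (1.0 is 25 mm); "turn": the turn about the tool's z in rad. In form: [{"x": .., "y": .., "z": .., "turn": ..}, ...]. A call has exactly 8 rows; each row shifts and turns the commanded pose from where the row before left it, along the tool's axes as they then stand; what a row does not reach is not made up. A row lasts 1/10 s, in which the tool goes at most 50 mm and 8.59 degrees, less where a joint would pass 70% of its speed; a pose out of reach is approached as far as the arm can. A call is refused whole if a number of a shift passes 1 or a number of a turn 0.15, either way. A call with a gripper value outside its range is refused whole. "grip" is the finger opening in mm, from 0 to 85.4, set as the call begins (left out, the last holds). The fingers move at their own pace and stop on an object; "newtons" is the grip in N (left out, the last holds). Time passes only in rows, so rows that do not move let the fingers close, or fill a call up. It gives the time, the measured TCP pose, the force, the opening and the grip force at its end, in the units of the state.
- ctrl.get_obs(): the state, without advancing time (a new reading comes with each control period).
- ctrl.get_image(name): name is "side" or "top"; returns the picture (420x560x3 uint8, red, green, blue); there is no depth.
- ctrl.calibration(name): a dict with "fx", "fy", "cx", "cy" (pixels), "R" (3x3) and "t" (3): a world point X has camera coordinates R X + t. Camera axes: x right, y down, z forward; pixel columns grow to the right and rows downward; lengths in m; the calibration is good to about 2 mm. A picture is of the moment at which its call begins. calibration takes no time and is no camera call.
- ctrl.finish_job(): hands the job in; it is judged then, once.
Trained networks look in the newest picture that a camera, given by its name, has taken for a name from the list of things; names that differ only in an ending like _2 or _b are one class to them, and where a whole thing is asked for, a point or a joint stands for the part that bears it (a point fixed in the world has none). Each returns a list of dicts, best first, with "confidence" (0 to 1); they miss things now and then, are a little off and sometimes report something else, mostly with a low value. They report only what shows in the picture. A call takes as long as a camera call.
- ctrl.look_for(camera, query): "rect" ([left, top, width, height] in pixels, round what is visible of it).
- ctrl.mark_of(camera, query): "pixel" ([column, row] in pixels: a listed point, or the origin of a listed thing).
The state is a dict: "t": time; "q": joint angles; "dq": joint speeds; "effort": joint torques, N m; "tool_pos": TCP position; "tool_rot": TCP orientation; "contact_force": force on the tool from outside, world axes, zero at the start; "wrist_torque": the same for the moment, N m; "opening": finger opening in m; "grip_force": force on a finger pad.
Only numpy, scipy, OpenCV 4.12 (cv2) and the standard library are available. Lean on these libraries where they do the work, as an engineer would, in place of code of your own. Each camera call takes 0.05 s, during which the arm holds its last target. There are 200 camera calls.

### The job

Slide the fixture's guard fully open by its fin, reach down into the narrow gap behind the slotted bracket and grip the hidden bolt head across its flats. Turn the bolt a little by its head so that the drooping spanner on the front nut lifts off its rest pin until it is level, and finish while still holding the bolt head so, keeping it from turning back: do not let go, do not touch the spanner, leave the guard open, and leave the dish, side cutters and terminal block where they are.

Things in the scene. Friction and masses are not known exactly. Their poses are not given: they have to be found in the camera images.
- fixture: Metal fixture fixed to the bench, place and yaw vary. Origin: bench level below the bracket's rear face; x away from the robot across the gap, y left along it. Slotted bracket 8 mm thick, rear face x=0; rear plate's front face x=46 mm (gap 46 wide); both y -130 to 170, tops z=78 mm, side rails to z=84. Gap floor z=10, open at its right end. Base plate 150 x 310 x 10 mm
- guard (a joint): Sliding guard over the gap (clear window, metal frame, 54 x 145 mm, top at z = 84 mm): metres slid to the left (fixture +y); 0 shut, 0.145 fully open. Starts at 0 to 0.025. Friction about 2 N; stays where left. Shut it covers fixture y = -125 to +20 mm, fully open +20 to +165 mm
- guard_fin (a point): Grip point of the guard's upright black fin, near the guard's left end: fin 12 mm thick along the fixture's x, 40 mm long along y; its top is 12 mm above this point, the guard's surface 24 mm below it (the point is at z = 108 mm). Moves with the guard
- head (a point): Centre of the hexagon bolt head in the gap: 16 mm across flats, 18 across corners, 8 thick along the bolt axis (parallel to fixture x). 22 mm behind the bracket's rear face, 60 mm above the bench, fixture y -85 to -25 mm (varies). A 13 mm sleeve and a 35 mm washer sit between it and the bracket. Its axes turn with the bolt, equal to the fixture's when the spanner is level
- bolt_turn (a joint): Turn of bolt head, nut and spanner as one about the fixture's x (rad): 0 = spanner level and two flats of the head upright, facing +-y; positive lifts the spanner's end. Starts at the lower stop, -0.20 (spanner on its pin, flats leaning by 0.20); the spanner's weight (about 0.05 N m) turns it back there unless held. Upper stop +0.35
- bolt: The hexagon bolt M10 with its nut: head in the gap, threaded end and nut in front of the bracket. Its origin is the head's centre, the same as the point head
- spanner: Steel ring spanner on the nut in front of the bracket (robot side), 145 mm long, pointing left (+y) from the bolt, its plane 16 mm in front of the bracket's front face. Its origin is on the bolt axis, at the head's centre
- spanner_end (a point): Centre of the spanner's free ring, 125 mm left of the bolt axis; level with the bolt axis (60 mm above the bench) when the spanner is level, about 25 mm lower at the start
- dish: Small round metal dish 73 mm across, 20 mm high, loose on the bench left of the fixture: leave alone
- cutters: Side cutters 130 x 50 x 12 mm, loose, lying behind the fixture: leave alone
- terminal: Terminal block 18 x 52 x 19 mm, loose, right of the fixture: leave alone

How it is judged:
By the outcome, as a careful person would: the job done as asked, in the order asked, and still so for the second after the job is handed in, while the arm keeps its last pose, push and grip.
It also fails if it takes over 48 s, if anything falls off the work surface, if the arm or the gripper's body presses on something with over 40 N, if the wrist force passes 120 N, or if a joint passes its speed limit or range.

## Working session

There is one attempt and no reset: what is moved stays moved. The work goes in short steps, Python scripts to look and compute and a tool call to move; the robot and the scene stay as the last step left them, time stands still between calls to the robot, and variables do not carry over. Pictures are saved under pics/ and viewed, at most 10 in all, crops included, and the job is handed in when it is done.

Besides the shell and the picture viewer there is one more tool, called by a JSON object that holds its "fn" and its "kwargs", one argument or row to a line. carry_out: Moves the arm, as the interface text tells. Its arguments: {"type":"object","properties":{"moves":{"type":"array"},"grip":{"type":"number"},"newtons":{"type":"number"}},"required":["moves"]}

```bash
mkdir -p pics; ls; python3 - <<'E'
from station import ctrl
import cv2,numpy as np
o=ctrl.get_obs(); print({k:np.round(v,3).tolist() for k,v in o.items()})
for c in("side","top"):
    cv2.imwrite(f"pics/{c}0.png",cv2.cvtColor(ctrl.get_image(c),cv2.COLOR_RGB2BGR))
    k=ctrl.calibration(c); print(c,k["fx"],k["cx"],k["cy"],np.round(k["R"],3).tolist(),np.round(-np.array(k["R"]).T@k["t"],3))
    for q in("guard_fin","head","spanner","spanner_end","fixture","dish","cutters","terminal"):
        m=ctrl.mark_of(c,q); print(q,[(np.round(d["pixel"],1).tolist(),round(d["confidence"],2)) for d in m[:2]])
E
```

```text
pics
{'t': 0.0, 'q': [1.18, 0.053, 1.614, -0.0, 1.476, -0.119], 'dq': [0.0, -0.001, -0.002, -0.0, -0.001, -0.001], 'effort': [-0.002, -39.37, -37.017, -0.0, 0.007, 0.0], 'tool_pos': [0.168, 0.601, 0.23], 'tool_rot': [-0.426, -3.112, 0.003], 'contact_force': [0.484, -0.818, -0.768], 'wrist_torque': [0.048, -0.061, 0.029], 'grip_force': 0.0, 'opening': 0.086}
side 508.6724912993001 281.0829068110893 206.57475722463192 [[0.916, -0.401, 0.007], [-0.257, -0.601, -0.757], [0.308, 0.691, -0.653]] [ 0.233 -0.638  0.743]
guard_fin [([256.1, 195.5], 0.7)]
head []
spanner []
spanner_end [([226.8, 199.3], 0.49)]
fixture [([248.9, 240.5], 0.89)]
dish [([210.7, 176.0], 0.68)]
cutters [([312.8, 251.7], 0.64)]
terminal [([299.9, 301.7], 0.75), ([316.9, 250.6], 0.56)]
top 507.1927946453294 279.7877280584207 208.35240373845474 [[0.02, -1.0, -0.016], [-0.995, -0.018, -0.101], [0.101, 0.018, -0.995]] [0.453 0.054 1.177]
guard_fin [([272.1, 236.5], 0.88)]
head []
spanner []
spanner_end [([234.8, 255.1], 0.58)]
fixture [([277.3, 248.8], 0.85), ([317.5, 205.8], 0.19)]
dish [([174.4, 248.9], 0.94)]
cutters [([319.3, 205.1], 0.97)]
terminal [([363.2, 232.1], 0.63)]
```

View pics/side0.png

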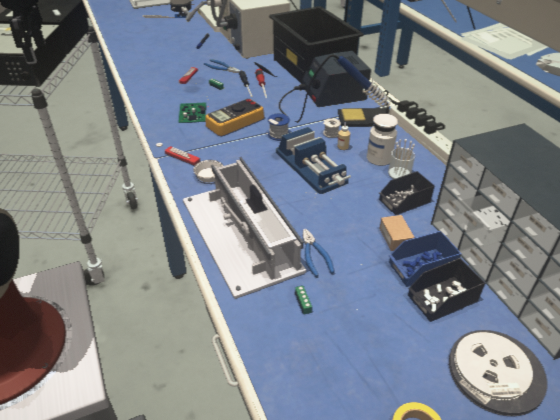

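View pics/top0.png

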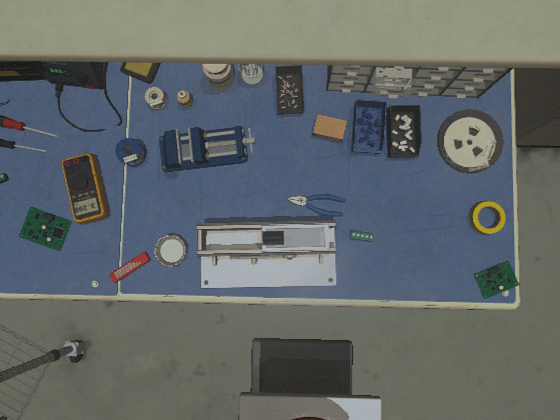

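```bash
cat > h.py <<'E'
from station import ctrl
import cv2,numpy as np
def ray(c,p):
    k=ctrl.calibration(c);R=np.array(k["R"]);o=-R.T@np.array(k["t"])
    d=R.T@np.array([(p[0]-k["cx"])/k["fx"],(p[1]-k["cy"])/k["fy"],1]);return o,d
def atz(c,p,z):
    o,d=ray(c,p);return o+d*(z-o[2])/d[2]
def proj(c,X):
    k=ctrl.calibration(c);v=np.array(k["R"])@np.array(X)+np.array(k["t"]);return np.array([k["fx"]*v[0]/v[2]+k["cx"],k["fy"]*v[1]/v[2]+k["cy"]])
def save(c,n,box=None,s=1):
    im=cv2.cvtColor(ctrl.get_image(c),cv2.COLOR_RGB2BGR)
    if box: x,y,w,h=box;im=im[y:y+h,x:x+w]
    cv2.imwrite(f"pics/{n}.png",cv2.resize(im,None,fx=s,fy=s,interpolation=cv2.INTER_CUBIC))
E
python3 - <<'E'
from h import *
for c,f,e,b in(("side",(256.1,195.5),(226.8,199.3),(248.9,240.5)),("top",(272.1,236.5),(234.8,255.1),(277.3,248.8))):
    print(c,atz(c,f,.108).round(4),atz(c,e,.035).round(4),atz(c,b,0).round(4))
print(atz("top",(363,232),.01))
save("top","topc",(190,170,200,150),4)
E
```

```text
side [0.5012 0.084  0.108 ] [0.469  0.1798 0.035 ] [ 0.4792  0.0762 -0.    ]
top [0.5015 0.0889 0.108 ] [0.4615 0.1741 0.035 ] [0.4782 0.0797 0.    ]
[ 0.52030555 -0.11637778  0.01      ]
```

View pics/topc.png

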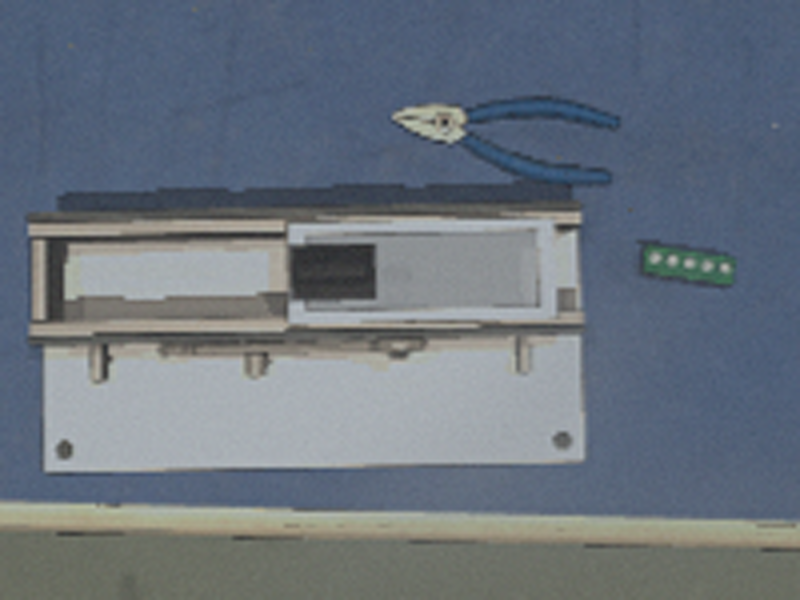

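The pictures show the guard nearly shut (crop x 288–553), the fin at about (333,272), the nut and spanner ring in front of the bracket at about (400,346), and the spanner's free end at about (180,350). The terminal block is to the right at (690,263). Next I'll fit the fixture pose.

```bash
cat > m.py <<'E'
from h import *
from scipy.spatial.transform import Rotation as Ro
T=lambda x,y,z:atz("top",(190+x/4,170+y/4),z)
a={}
for n,v in dict(baseFL=(43,472,.01),baseFR=(583,462,.01),rearL=(28,215,.084),rearR=(581,207,.084),frL=(28,338,.084),frR=(583,325,.084),guardFL=(288,322,.084),guardBL=(288,224,.084),guardR=(553,318,.084),nut=(400,346,.06),spend=(180,350,.04)).items():
    a[n]=T(*v); print(n,a[n].round(4))
for p,q in(("baseFL","baseFR"),("rearL","rearR"),("frL","frR")):
    d=a[p]-a[q]; print(p,np.linalg.norm(d).round(4),"yaw",np.arctan2(-d[0],d[1]).round(4))
o=ctrl.get_obs();M=Ro.from_rotvec(o["tool_rot"]).as_matrix();print(M.round(4))
E
python3 m.py
```

```text
baseFL [0.3854 0.2523 0.01  ]
baseFR [ 0.3975 -0.0551  0.01  ]
rearL [0.527  0.2528 0.084 ]
rearR [ 0.537  -0.0458  0.084 ]
frL [0.4608 0.2504 0.084 ]
frR [ 0.4737 -0.0475  0.084 ]
guardFL [0.4721 0.1107 0.084 ]
guardBL [0.5248 0.1119 0.084 ]
guardR [ 0.4771 -0.0314  0.084 ]
nut [0.4607 0.0502 0.06  ]
spend [0.4561 0.173  0.04  ]
baseFL 0.3076 yaw 0.0393
rearL 0.2988 yaw 0.0334
frL 0.2982 yaw 0.0432
[[-0.9633  0.2684  0.    ]
 [ 0.2684  0.9633  0.    ]
 [-0.      0.     -1.    ]]
```

{"fn": "carry_out", "kwargs": {
  "moves": [
    {"x": 0, "y": 0, "z": 0, "turn": -0.1},
    {"x": 0, "y": 0, "z": 0, "turn": -0.11},
    {"x": 0, "y": 0, "z": 0, "turn": -0.1},
    {"x": -0.6, "y": -1, "z": 0, "turn": 0},
    {"x": -0.6, "y": -1, "z": 0, "turn": 0},
    {"x": -0.6, "y": -1, "z": 0, "turn": 0},
    {"x": -0.6, "y": -1, "z": 0, "turn": 0},
    {"x": -0.6, "y": -1, "z": 0, "turn": 0}
  ],
  "grip": 70
}}

```text
t: 1.75
tool_pos: [0.248, 0.479, 0.2314]
tool_rot: [-0.06, 3.141, 0.0]
contact_force: [0.6, -0.5, 0.1]
opening: 0.0697
grip_force: 0.0
```

{"fn": "carry_out", "kwargs": {
  "moves": [
    {"x": -0.6, "y": -1, "z": 0, "turn": 0},
    {"x": -0.6, "y": -1, "z": 0, "turn": 0},
    {"x": -0.6, "y": -1, "z": 0, "turn": 0},
    {"x": -0.6, "y": -1, "z": 0, "turn": 0},
    {"x": -0.6, "y": -1, "z": 0, "turn": 0},
    {"x": -0.6, "y": -1, "z": 0, "turn": 0},
    {"x": -0.6, "y": -1, "z": 0, "turn": 0},
    {"x": -0.6, "y": -1, "z": 0, "turn": 0}
  ]
}}

```text
t: 2.55
tool_pos: [0.3756, 0.2837, 0.2315]
tool_rot: [-0.06, 3.14, 0.0]
contact_force: [0.7, 0.2, -0.4]
opening: 0.0699
grip_force: 0.0
```

{"fn": "carry_out", "kwargs": {
  "moves": [
    {"x": -0.6, "y": -1, "z": 0, "turn": 0},
    {"x": -0.6, "y": -1, "z": 0, "turn": 0},
    {"x": -0.6, "y": -1, "z": 0, "turn": 0},
    {"x": -0.6, "y": -1, "z": 0, "turn": 0},
    {"x": -0.6, "y": -1, "z": 0, "turn": 0},
    {"x": -0.6, "y": -1, "z": 0, "turn": 0},
    {"x": -0.6, "y": -1, "z": 0, "turn": 0},
    {"x": 0, "y": -0.8, "z": 0, "turn": 0}
  ]
}}

```text
t: 3.35
tool_pos: [0.4886, 0.0924, 0.2315]
tool_rot: [-0.058, 3.141, -0.0]
contact_force: [-0.3, 0.4, 0.1]
opening: 0.07
grip_force: 0.0
```

{"fn": "carry_out", "kwargs": {
  "moves": [
    {"x": -0.5, "y": -0.2, "z": 0, "turn": 0},
    {"x": 0, "y": 0, "z": 1, "turn": 0},
    {"x": 0, "y": 0, "z": 1, "turn": 0},
    {"x": 0, "y": 0, "z": 0.5, "turn": 0},
    {"x": 0, "y": 0, "z": 0, "turn": 0},
    {"x": 0, "y": 0, "z": 0, "turn": 0},
    {"x": 0, "y": 0, "z": 0, "turn": 0},
    {"x": 0, "y": 0, "z": 0, "turn": 0}
  ]
}}

```text
t: 4.15
tool_pos: [0.501, 0.0895, 0.1704]
tool_rot: [-0.06, 3.138, -0.0]
contact_force: [0.9, -0.3, 0.7]
opening: 0.0698
grip_force: 0.0
```

```bash
python3 - <<'E'
from h import *
save("side","side1",(180,130,160,120),5)
print(ctrl.get_obs()["tool_pos"].round(4) if hasattr(ctrl.get_obs()["tool_pos"],"round") else ctrl.get_obs()["tool_pos"])
print(ctrl.mark_of("side","guard_fin"),ctrl.mark_of("top","guard_fin"))
E
```

```text
[0.5008 0.0895 0.1702]
[{'pixel': [257.2, 198.1], 'confidence': 0.78}] [{'pixel': [274.9, 236.9], 'confidence': 0.62}]
```

View pics/side1.png

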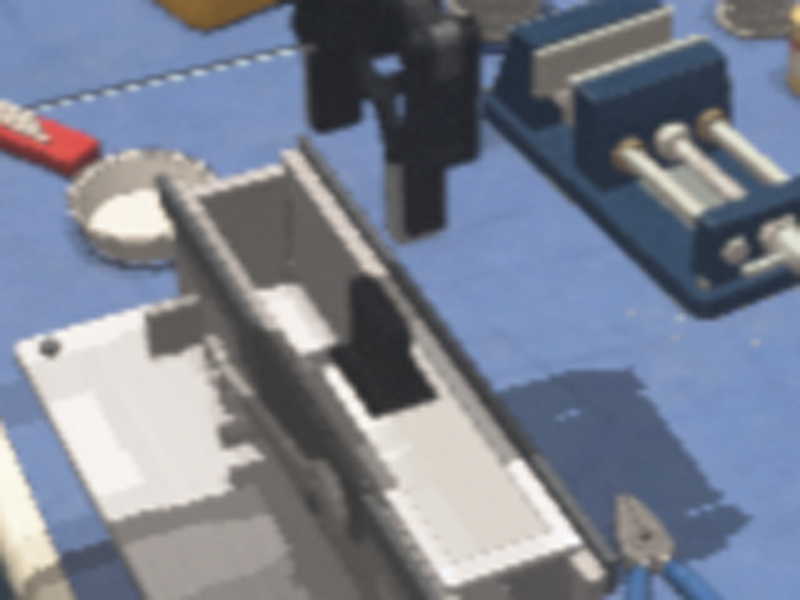

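The gripper stands about 60 mm above and aligned with the fin, which is at crop (385,350). The gap is clear to its left. I'll descend and grip the fin lengthwise.

{"fn": "carry_out", "kwargs": {
  "moves": [
    {"x": 0, "y": -0.1, "z": 0.8, "turn": 0},
    {"x": 0, "y": 0, "z": 0.8, "turn": 0},
    {"x": 0, "y": 0, "z": 0.8, "turn": 0},
    {"x": 0, "y": 0, "z": 0.6, "turn": 0},
    {"x": 0, "y": 0, "z": 0, "turn": 0},
    {"x": 0, "y": 0, "z": 0, "turn": 0},
    {"x": 0, "y": 0, "z": 0, "turn": 0},
    {"x": 0, "y": 0, "z": 0, "turn": 0}
  ]
}}

```text
t: 5.1
tool_pos: [0.5012, 0.0869, 0.0952]
tool_rot: [-0.06, 3.139, 0.0]
contact_force: [-0.7, 0.4, 1.2]
opening: 0.0701
grip_force: 0.0
```

{"fn": "carry_out", "kwargs": {
  "moves": [
    {"x": 0, "y": 0, "z": 0, "turn": 0},
    {"x": 0, "y": 0, "z": 0, "turn": 0},
    {"x": 0, "y": 0, "z": 0, "turn": 0},
    {"x": 0, "y": 0, "z": 0, "turn": 0},
    {"x": 0, "y": 0, "z": 0, "turn": 0},
    {"x": 0, "y": 0, "z": 0, "turn": 0},
    {"x": 0, "y": 0, "z": 0, "turn": 0},
    {"x": 0, "y": 0, "z": 0, "turn": 0}
  ],
  "grip": 30,
  "newtons": 25
}}

```text
t: 5.9
tool_pos: [0.5005, 0.087, 0.0945]
tool_rot: [-0.06, 3.14, 0.0]
contact_force: [-1.0, 2.2, 4.4]
opening: 0.0398
grip_force: 26.3
```

{"fn": "carry_out", "kwargs": {
  "moves": [
    {"x": 0, "y": 0.3, "z": 0, "turn": 0},
    {"x": 0, "y": 0.6, "z": 0, "turn": 0},
    {"x": 0, "y": 0.7, "z": 0, "turn": 0},
    {"x": 0, "y": 0.7, "z": 0, "turn": 0},
    {"x": 0, "y": 0.7, "z": 0, "turn": 0},
    {"x": 0, "y": 0.7, "z": 0, "turn": 0},
    {"x": 0, "y": 0.7, "z": 0, "turn": 0},
    {"x": 0, "y": 0.2, "z": 0, "turn": 0}
  ]
}}

```text
t: 6.7
tool_pos: [0.4957, 0.2026, 0.0945]
tool_rot: [0.062, -3.141, 0.001]
contact_force: [-2.4, -2.6, 7.1]
opening: 0.0394
grip_force: 26.5
```

{"fn": "carry_out", "kwargs": {
  "moves": [
    {"x": 0, "y": 0.2, "z": 0, "turn": 0},
    {"x": 0, "y": 0.1, "z": 0, "turn": 0},
    {"x": 0, "y": 0.1, "z": 0, "turn": 0},
    {"x": 0, "y": 0.1, "z": 0, "turn": 0},
    {"x": 0, "y": 0.1, "z": 0, "turn": 0},
    {"x": 0, "y": 0.1, "z": 0, "turn": 0},
    {"x": 0, "y": 0, "z": 0, "turn": 0},
    {"x": 0, "y": 0, "z": 0, "turn": 0}
  ]
}}

```text
t: 7.5
tool_pos: [0.495, 0.2193, 0.0945]
tool_rot: [0.06, -3.14, 0.0]
contact_force: [-3.5, -0.8, 7.1]
opening: 0.0395
grip_force: 26.4
```

{"fn": "carry_out", "kwargs": {
  "moves": [
    {"x": 0, "y": 0.1, "z": 0, "turn": 0},
    {"x": 0, "y": 0.1, "z": 0, "turn": 0},
    {"x": 0, "y": 0.1, "z": 0, "turn": 0},
    {"x": 0, "y": 0, "z": 0, "turn": 0},
    {"x": 0, "y": 0, "z": 0, "turn": 0},
    {"x": 0, "y": 0, "z": 0, "turn": 0},
    {"x": 0, "y": 0, "z": 0, "turn": 0},
    {"x": 0, "y": 0, "z": 0, "turn": 0}
  ]
}}

```text
t: 8.3
tool_pos: [0.4948, 0.2241, 0.0944]
tool_rot: [0.06, -3.14, 0.009]
contact_force: [-3.9, -11.2, 9.6]
opening: 0.0394
grip_force: 26.7
```

{"fn": "carry_out", "kwargs": {
  "moves": [
    {"x": 0, "y": 0, "z": 0, "turn": 0},
    {"x": 0, "y": 0, "z": 0, "turn": 0},
    {"x": 0, "y": 0, "z": 0, "turn": 0},
    {"x": 0, "y": -0.1, "z": 0, "turn": 0},
    {"x": 0, "y": 0, "z": -0.5, "turn": 0},
    {"x": 0, "y": 0, "z": -1, "turn": 0},
    {"x": 0, "y": 0, "z": -1, "turn": 0},
    {"x": 0, "y": 0, "z": -1, "turn": 0}
  ],
  "grip": 65
}}

```text
t: 9.1
tool_pos: [0.495, 0.2243, 0.1832]
tool_rot: [-0.06, 3.14, 0.0]
contact_force: [0.1, -0.1, -0.1]
opening: 0.0649
grip_force: 0.0
```

{"fn": "carry_out", "kwargs": {
  "moves": [
    {"x": 0, "y": 0.3, "z": -1, "turn": 0},
    {"x": 0.5, "y": 1, "z": -0.5, "turn": 0},
    {"x": 0.5, "y": 1, "z": 0, "turn": 0},
    {"x": 0.5, "y": 1, "z": 0, "turn": 0},
    {"x": 0.5, "y": 1, "z": 0, "turn": 0},
    {"x": 0.5, "y": 1, "z": 0, "turn": 0},
    {"x": 0, "y": 0, "z": 0, "turn": 0},
    {"x": 0, "y": 0, "z": 0, "turn": 0}
  ]
}}

```text
t: 9.9
tool_pos: [0.4274, 0.3545, 0.2196]
tool_rot: [-0.062, 3.14, 0.0]
contact_force: [-0.7, -0.5, -0.3]
opening: 0.0653
grip_force: 0.0
```

```bash
python3 - <<'E'
from h import *
save("top","top2",(215,210,140,105),5.7)
save("side","side2",(190,140,130,160),3.7)
for c in("top","side"):
  for q,z in(("guard_fin",.108),("head",.06),("bolt",.06),("spanner_end",.035),("fixture",0)):
    for d in ctrl.mark_of(c,q)[:1]: print(c,q,np.round(d["pixel"],1),round(d["confidence"],2),atz(c,d["pixel"],z).round(4))
o=ctrl.get_obs();print(o["t"],o["tool_pos"])
E
```

```text
top guard_fin [209.8 235.2] 0.82 [0.5017 0.2205 0.108 ]
top head [288.5 238.6] 0.75 [0.4998 0.0543 0.06  ]
top bolt [289.3 237.6] 0.59 [0.502  0.0525 0.06  ]
top spanner_end [234.8 254.2] 0.57 [0.4635 0.1741 0.035 ]
top fixture [276.9 247.9] 0.67 [0.4802 0.0807 0.    ]
side guard_fin [228.5 159.4] 0.71 [0.4914 0.2199 0.108 ]
side head [258.  223.5] 0.65 [0.493  0.0561 0.06  ]
side bolt [260.5 225.1] 0.66 [0.4958 0.0499 0.06  ]
side spanner_end [225.8 200.1] 0.53 [0.4661 0.1781 0.035 ]
side fixture [244.1 238.9] 0.55 [0.4717 0.0846 0.    ]
10.5 [0.42751848 0.35413858 0.21877844]
```

View pics/top2.png

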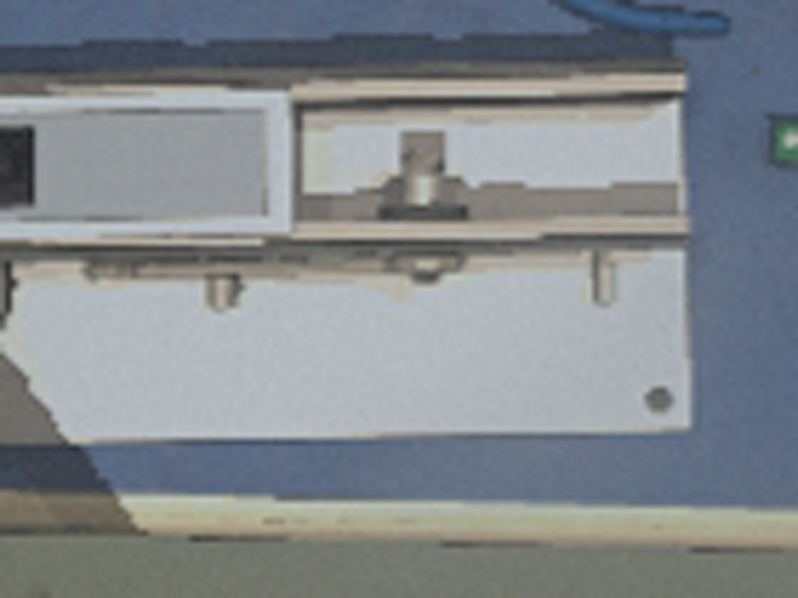

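View pics/side2.png

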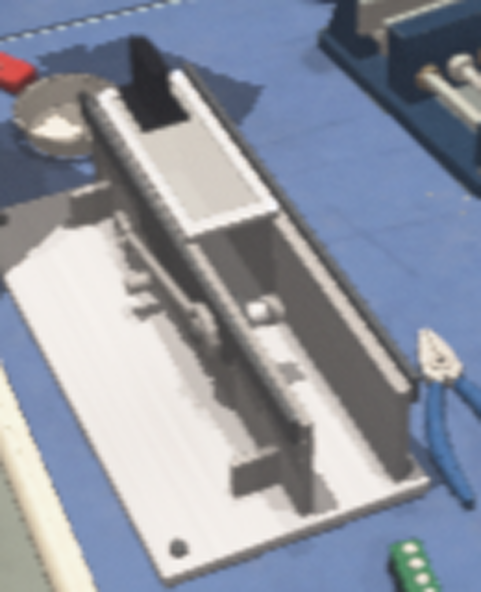

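The guard is fully open, with its right edge at crop x≈293 in the top view. The bolt head shows in the gap at about (422,155), with the washer at (422,211). It triangulates to about (0.500, 0.053), which agrees with the fixture pose. I'll move above it.

{"fn": "carry_out", "kwargs": {
  "moves": [
    {"x": -0.2, "y": -1, "z": 0, "turn": 0},
    {"x": -0.2, "y": -1, "z": 0, "turn": 0},
    {"x": -0.2, "y": -1, "z": 0, "turn": 0},
    {"x": -0.2, "y": -1, "z": 0, "turn": 0},
    {"x": -0.2, "y": -1, "z": 0, "turn": 0},
    {"x": -0.2, "y": -1, "z": 0, "turn": 0},
    {"x": -0.2, "y": -1, "z": 0, "turn": 0},
    {"x": -0.2, "y": -1, "z": 0, "turn": 0}
  ],
  "grip": 36
}}

```text
t: 11.3
tool_pos: [0.4752, 0.155, 0.2189]
tool_rot: [-0.06, 3.141, 0.0]
contact_force: [1.3, -0.4, 0.9]
opening: 0.0359
grip_force: 0.0
```

{"fn": "carry_out", "kwargs": {
  "moves": [
    {"x": -0.2, "y": -1, "z": 0, "turn": 0},
    {"x": -0.2, "y": -1, "z": 0, "turn": 0},
    {"x": -0.2, "y": -1, "z": 0, "turn": 0},
    {"x": -0.2, "y": -1, "z": 0, "turn": 0},
    {"x": 0, "y": -0.15, "z": 1, "turn": 0},
    {"x": 0, "y": 0, "z": 1, "turn": 0},
    {"x": 0, "y": 0, "z": 1, "turn": 0},
    {"x": 0, "y": 0, "z": 0, "turn": 0}
  ]
}}

```text
t: 12.1
tool_pos: [0.4962, 0.053, 0.1397]
tool_rot: [0.059, -3.133, -0.001]
contact_force: [-0.3, -0.0, -0.9]
opening: 0.0361
grip_force: 0.0
```

{"fn": "carry_out", "kwargs": {
  "moves": [
    {"x": 0, "y": 0, "z": 0.8, "turn": 0},
    {"x": 0, "y": 0, "z": 0, "turn": 0},
    {"x": 0, "y": 0, "z": 0, "turn": 0},
    {"x": 0, "y": 0, "z": 0, "turn": 0},
    {"x": 0, "y": 0, "z": 0, "turn": 0},
    {"x": 0, "y": 0, "z": 0, "turn": 0},
    {"x": 0, "y": 0, "z": 0, "turn": 0},
    {"x": 0, "y": 0, "z": 0, "turn": 0}
  ]
}}

```text
t: 12.9
tool_pos: [0.4991, 0.053, 0.124]
tool_rot: [-0.06, 3.141, -0.0]
contact_force: [-1.1, 0.1, 0.2]
opening: 0.0364
grip_force: 0.0
```

```bash
python3 - <<'E'
from h import *
save("side","side3",(190,140,130,160),3.7)
for d in ctrl.mark_of("side","head")+ctrl.mark_of("side","bolt"): print(d)
o=ctrl.get_obs();p=o["tool_pos"];print(o["t"],p,proj("side",p))
E
```

```text
{'pixel': [259.9, 225.0], 'confidence': 0.85}
{'pixel': [263.7, 225.0], 'confidence': 0.64}
13.05 [0.49895921 0.05302428 0.12378671] [260.7964244  198.93489308]
```

View pics/side3.png

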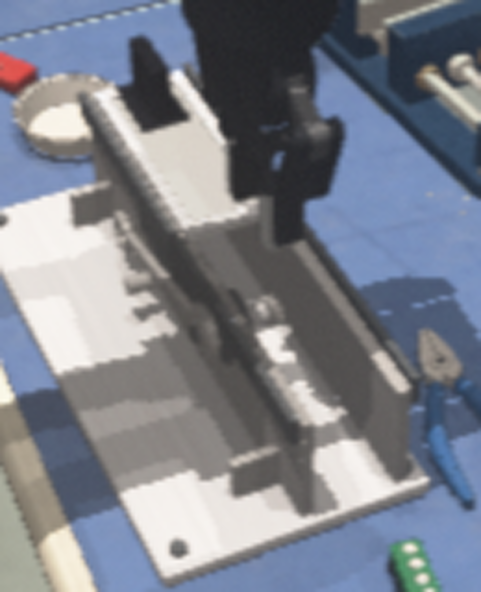

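The gripper stands over the gap in line with the head, which is at crop (268,308); full-image pixel (262,223) matches the projection. I'll descend in steps.

{"fn": "carry_out", "kwargs": {
  "moves": [
    {"x": -0.06, "y": 0, "z": 0.5, "turn": 0},
    {"x": 0, "y": 0, "z": 0.5, "turn": 0},
    {"x": 0, "y": 0, "z": 0.5, "turn": 0},
    {"x": 0, "y": 0, "z": 0.4, "turn": 0},
    {"x": 0, "y": 0, "z": 0.3, "turn": 0},
    {"x": 0, "y": 0, "z": 0, "turn": 0},
    {"x": 0, "y": 0, "z": 0, "turn": 0},
    {"x": 0, "y": 0, "z": 0, "turn": 0}
  ]
}}

```text
t: 13.85
tool_pos: [0.5011, 0.0531, 0.0695]
tool_rot: [-0.06, 3.14, -0.0]
contact_force: [0.3, 0.4, 0.5]
opening: 0.0362
grip_force: 0.0
```

{"fn": "carry_out", "kwargs": {
  "moves": [
    {"x": 0, "y": 0, "z": 0.3, "turn": 0},
    {"x": 0, "y": 0, "z": 0.3, "turn": 0},
    {"x": 0, "y": 0, "z": 0.3, "turn": 0},
    {"x": 0, "y": 0, "z": 0.2, "turn": 0},
    {"x": 0, "y": 0, "z": 0, "turn": 0},
    {"x": 0, "y": 0, "z": 0, "turn": 0},
    {"x": 0, "y": 0, "z": 0, "turn": 0},
    {"x": 0, "y": 0, "z": 0, "turn": 0}
  ]
}}

```text
t: 14.65
tool_pos: [0.5008, 0.0531, 0.0417]
tool_rot: [-0.06, 3.14, -0.0]
contact_force: [0.0, 0.8, -0.7]
opening: 0.036
grip_force: 0.0
```

{"fn": "carry_out", "kwargs": {
  "moves": [
    {"x": 0, "y": 0, "z": 0.05, "turn": 0},
    {"x": 0, "y": 0, "z": 0, "turn": 0},
    {"x": 0, "y": 0, "z": 0, "turn": 0},
    {"x": 0, "y": 0, "z": 0, "turn": 0},
    {"x": 0, "y": 0, "z": 0, "turn": 0},
    {"x": 0, "y": 0, "z": 0, "turn": 0},
    {"x": 0, "y": 0, "z": 0, "turn": 0},
    {"x": 0, "y": 0, "z": 0, "turn": 0}
  ],
  "grip": 8,
  "newtons": 25
}}

```text
t: 15.45
tool_pos: [0.5007, 0.0542, 0.0404]
tool_rot: [-0.06, 3.14, 0.003]
contact_force: [-0.1, 5.2, 2.1]
opening: 0.0161
grip_force: 24.4
```

{"fn": "carry_out", "kwargs": {
  "moves": [
    {"x": 0, "y": 0.05, "z": 0, "turn": 0},
    {"x": 0, "y": 0, "z": 0, "turn": 0},
    {"x": 0, "y": 0, "z": 0, "turn": 0},
    {"x": 0, "y": 0, "z": 0, "turn": 0},
    {"x": 0, "y": 0, "z": 0, "turn": 0},
    {"x": 0, "y": 0, "z": 0, "turn": 0},
    {"x": 0, "y": 0, "z": 0, "turn": 0},
    {"x": 0, "y": 0, "z": 0, "turn": 0}
  ],
  "newtons": 70
}}

```text
t: 16.25
tool_pos: [0.5008, 0.0542, 0.0405]
tool_rot: [-0.06, 3.14, -0.0]
contact_force: [-1.1, 1.1, 4.5]
opening: 0.0139
grip_force: 68.4
```

```bash
python3 - <<'E'
from h import *
save("side","side4",(190,140,130,160),3.7)
for c in("side","top"):
  if c=="top": ctrl.get_image(c)
  for q in("spanner_end","guard_fin"): print(c,q,ctrl.mark_of(c,q))
e=np.array([.4541,.1768,0])
for z in(.035,.06):
  for c in("side","top"): print(c,z,proj(c,[.4541,.178,z]).round(1))
o=ctrl.get_obs();print(o["t"],o["tool_pos"],o["tool_rot"],o["contact_force"],o["wrist_torque"],o["opening"])
E
```

```text
side spanner_end [{'pixel': [228.5, 200.5], 'confidence': 0.76}]
side guard_fin [{'pixel': [230.0, 159.0], 'confidence': 0.76}]
top spanner_end [{'pixel': [233.3, 255.1], 'confidence': 0.58}]
top guard_fin [{'pixel': [207.1, 236.8], 'confidence': 0.92}]
side 0.035 [220.5 201.6]
top 0.035 [233.  258.4]
side 0.06 [219.7 192.5]
top 0.06 [231.7 258.3]
16.55 [0.50076657 0.05424998 0.04049241] [-5.98860593e-02  3.14044003e+00 -1.97425386e-04] [-0.92615857  0.34237878  5.18962954] [ 0.04375173  0.24672457 -0.01452874] 0.01408519108613485
```

View pics/side4.png

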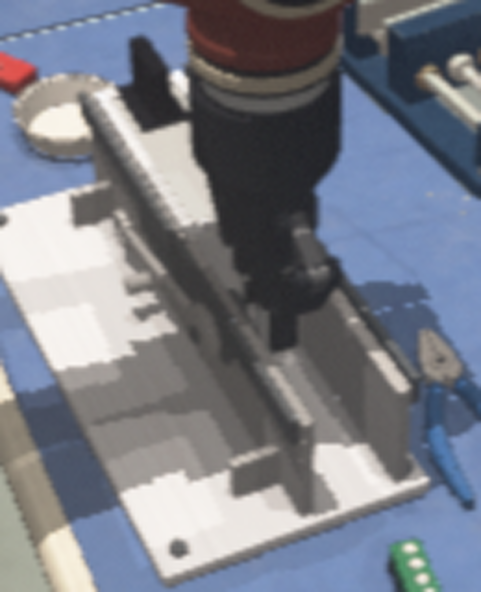

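The gripper is seated on the head, with the fingers at crop (285,330). The spanner still seems to droop, with its end near (120,222). I'll compare it side by side with the earlier picture.

```bash
python3 - <<'E'
import cv2,numpy as np
from h import proj
a,b=[cv2.imread(f"pics/{n}.png") for n in("side2","side4")]
c=[i[180:380,80:250] for i in(a,b)]
cv2.imwrite("pics/cmp.png",cv2.resize(np.hstack(c),None,fx=2.3,fy=2.3,interpolation=cv2.INTER_CUBIC))
# expected crop pixels of spanner end, droop / level
for z in(.035,.06):print((proj("side",[.4503,.177,z])-[190,140])*3.7*1-[80,180])
E
```

```text
[27.23894061 50.42177952]
[24.07263767 17.09197701]
```

View pics/cmp.png

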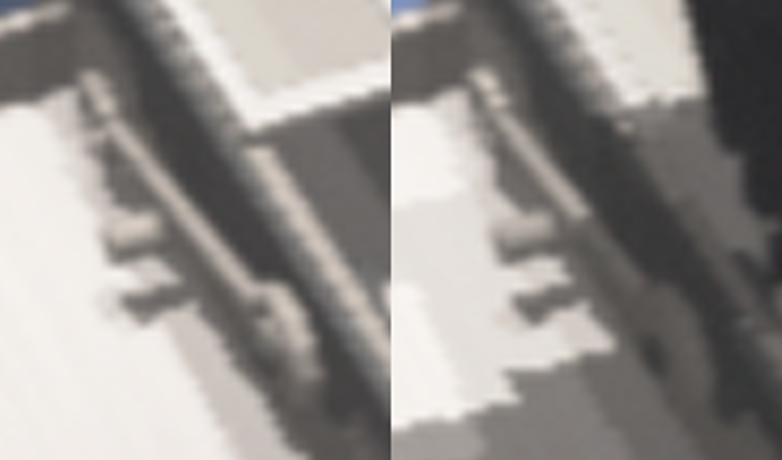

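The spanner is at the same place in both pictures, about (90,80), so friction is holding the head leaning between the pads. I'll lower the grip and slide the pads along the bolt axis, so the friction is used up in that direction and the flats can square to the pads.

{"fn": "carry_out", "kwargs": {
  "moves": [
    {"x": 0, "y": 0, "z": 0, "turn": 0},
    {"x": -0.16, "y": 0, "z": 0, "turn": 0},
    {"x": 0, "y": 0, "z": 0, "turn": 0},
    {"x": 0.16, "y": 0, "z": 0, "turn": 0},
    {"x": 0.16, "y": 0, "z": 0, "turn": 0},
    {"x": 0, "y": 0, "z": 0, "turn": 0},
    {"x": -0.16, "y": 0, "z": 0, "turn": 0},
    {"x": 0, "y": 0, "z": 0, "turn": 0}
  ],
  "newtons": 25
}}

```text
t: 17.35
tool_pos: [0.5007, 0.0542, 0.0404]
tool_rot: [0.06, -3.141, 0.0]
contact_force: [-1.5, 1.2, 6.1]
opening: 0.014
grip_force: 68.5
```

```bash
cat > chk.py <<'E'
from h import *
# shift of the spanner's free-end patch against the drooping picture (positive = up, level ~ 9 px)
a=cv2.imread("pics/side2.png"); 
im=cv2.cvtColor(ctrl.get_image("side"),cv2.COLOR_RGB2BGR)
cv2.imwrite("pics/last.png",im)
b=cv2.resize(im[140:300,190:320],None,fx=3.7,fy=3.7,interpolation=cv2.INTER_CUBIC)
t=a[205:250,105:150]; s=b[150:270,85:190]
r=cv2.matchTemplate(s,t,cv2.TM_CCOEFF_NORMED);_,v,_,l=cv2.minMaxLoc(r)
print("end shift px",(l[0]+85-105)/3.7,-(l[1]+150-205)/3.7,"score",round(v,2))
print([d["pixel"] for d in ctrl.mark_of("side","spanner_end")])
o=ctrl.get_obs();print(o["t"],o["tool_pos"].round(4),o["contact_force"].round(1),o["opening"],o["grip_force"])
E
python3 chk.py
```

```text
end shift px 0.0 0.27027027027027023 score 0.98
[[224.5, 200.7]]
17.45 [0.5007 0.0542 0.0404] [-0.9  0.1  5.3] 0.013979222328266733 68.44264604151249
```

{"fn": "carry_out", "kwargs": {
  "moves": [
    {"x": 0, "y": 0, "z": 0, "turn": 0},
    {"x": 0, "y": 0, "z": 0, "turn": 0},
    {"x": 0, "y": 0, "z": 0, "turn": 0},
    {"x": 0, "y": 0, "z": 0.08, "turn": 0},
    {"x": 0, "y": -0.08, "z": 0, "turn": 0},
    {"x": 0, "y": -0.08, "z": 0, "turn": 0},
    {"x": 0, "y": 0, "z": 0, "turn": 0},
    {"x": 0, "y": 0, "z": 0, "turn": 0}
  ],
  "grip": 20
}}

```text
t: 18.25
tool_pos: [0.5, 0.0524, 0.0375]
tool_rot: [0.059, -3.14, -0.008]
contact_force: [-0.1, 9.8, -1.7]
opening: 0.0203
grip_force: 4.6
```

{"fn": "carry_out", "kwargs": {
  "moves": [
    {"x": 0, "y": 0, "z": -0.04, "turn": 0},
    {"x": 0, "y": 0, "z": -0.04, "turn": 0},
    {"x": 0, "y": 0, "z": -0.04, "turn": 0},
    {"x": 0, "y": 0, "z": 0, "turn": 0},
    {"x": 0, "y": 0, "z": 0, "turn": 0},
    {"x": 0, "y": 0, "z": 0, "turn": 0},
    {"x": 0, "y": 0, "z": 0, "turn": 0},
    {"x": 0, "y": 0, "z": 0, "turn": 0}
  ]
}}

```text
t: 19.05
tool_pos: [0.4997, 0.052, 0.04]
tool_rot: [0.059, -3.14, -0.006]
contact_force: [1.1, 6.3, -3.3]
opening: 0.0202
grip_force: 3.6
```

```bash
python3 chk.py
```

```text
end shift px -2.972972972972973 -2.4324324324324325 score 0.83
[[247.8, 239.5], [227.1, 190.5]]
19.15 [0.4997 0.052  0.0399] [ 1.3  6.6 -4.2] 0.020166556232682823 3.5909880523831816
```

```bash
python3 - <<'E'
from h import *
o=ctrl.get_obs()
# predicted free-end pixel shift vs turn
y0=np.array([.478,.08]);c,s=np.cos(.0385),np.sin(.0385)
W=lambda x,y,z:[y0[0]+c*x-s*y,y0[1]+s*x+c*y,z]
P=lambda th:proj("side",W(-.024,-.027+.125*np.cos(th),.06+.125*np.sin(th)))
for th in(-.2,-.1,0,.1):print(th,(P(th)-P(-.2)).round(1))
a=cv2.imread("pics/side0.png");b=cv2.imread("pics/last.png")
A=a[140:260,190:270];B=b[140:260,190:270]
cv2.imwrite("pics/cmp2.png",cv2.resize(np.hstack([A,B]),None,fx=4.9,fy=4.9,interpolation=cv2.INTER_CUBIC))
E
```

```text
-0.2 [0. 0.]
-0.1 [-0.7 -4.9]
0 [-1.3 -9.6]
0.1 [ -1.6 -14.1]
```

View pics/cmp2.png

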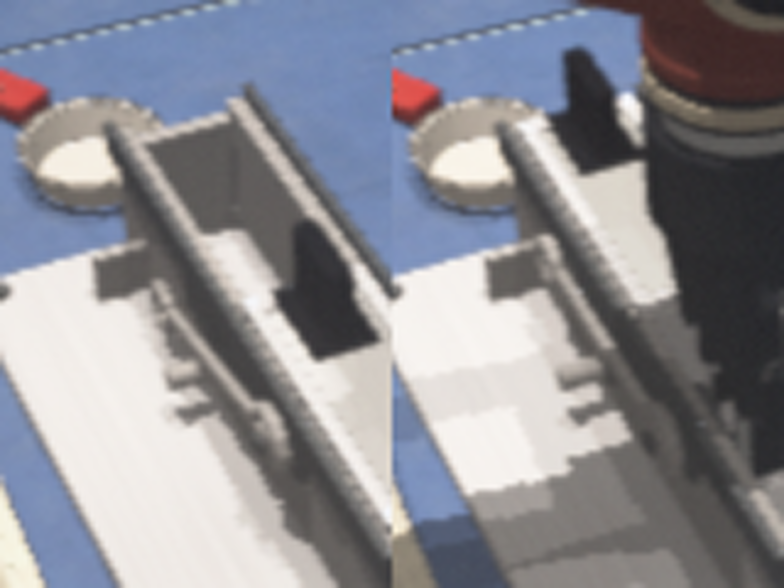

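The right half shows the spanner end raised from (160,295) to (155,250), which is 9 px in the camera image and matches level (9.6 px expected). Now I'll close the other pad gently.

{"fn": "carry_out", "kwargs": {
  "moves": [
    {"x": 0, "y": 0.02, "z": 0, "turn": 0},
    {"x": 0, "y": 0.03, "z": 0, "turn": 0},
    {"x": 0, "y": 0, "z": 0, "turn": 0},
    {"x": 0, "y": 0, "z": 0, "turn": 0},
    {"x": 0, "y": 0, "z": 0, "turn": 0},
    {"x": 0, "y": 0, "z": 0, "turn": 0},
    {"x": 0, "y": 0, "z": 0, "turn": 0},
    {"x": 0, "y": 0, "z": 0, "turn": 0}
  ],
  "grip": 17.5,
  "newtons": 25
}}

```text
t: 19.95
tool_pos: [0.4997, 0.0533, 0.04]
tool_rot: [0.059, -3.14, -0.006]
contact_force: [1.5, 7.2, -4.5]
opening: 0.0173
grip_force: 3.6
```

{"fn": "carry_out", "kwargs": {
  "moves": [
    {"x": 0, "y": 0.03, "z": 0, "turn": 0},
    {"x": 0, "y": 0, "z": 0, "turn": 0},
    {"x": 0, "y": 0, "z": 0, "turn": 0},
    {"x": 0, "y": 0, "z": 0, "turn": 0},
    {"x": 0, "y": 0, "z": 0, "turn": 0},
    {"x": 0, "y": 0, "z": 0, "turn": 0},
    {"x": 0, "y": 0, "z": 0, "turn": 0},
    {"x": 0, "y": 0, "z": 0, "turn": 0}
  ],
  "grip": 8,
  "newtons": 30
}}

```text
t: 20.75
tool_pos: [0.4997, 0.0541, 0.0401]
tool_rot: [0.059, -3.14, -0.006]
contact_force: [0.6, 8.3, -3.1]
opening: 0.0146
grip_force: 29.3
```

```bash
cp pics/last.png pics/level.png; cat > chk2.py <<'E'
from h import *
import sys
# free-end ring shift against the level picture (same gripper shadow) and against the start picture
im=cv2.cvtColor(ctrl.get_image("side"),cv2.COLOR_RGB2BGR);cv2.imwrite("pics/last.png",im)
up=lambda i:cv2.resize(i[165:235,205:255],None,fx=4,fy=4,interpolation=cv2.INTER_CUBIC)
b=up(im)
for n,(x,y) in dict(level=(221.6,191),side0=(222.6,200.5)).items():
    a=up(cv2.imread(f"pics/{n}.png"));X,Y=int((x-205)*4),int((y-165)*4)
    t=a[Y-16:Y+20,X-14:X+22];r=cv2.matchTemplate(b,t,cv2.TM_CCOEFF_NORMED);_,v,_,l=cv2.minMaxLoc(r)
    print(n,"shift right,up px",(l[0]-X+14)/4,-(l[1]-Y+16)/4,round(v,2))
print([(np.round(d["pixel"],1),round(d["confidence"],2)) for d in ctrl.mark_of("side","spanner_end")])
o=ctrl.get_obs();print(o["t"],o["tool_pos"].round(4),o["contact_force"].round(1),o["opening"],o["grip_force"])
E
python3 chk2.py
```

```text
level shift right,up px 0.0 0.0 0.99
side0 shift right,up px -2.5 -1.75 0.86
[(array([223.4, 193.4]), 0.49)]
20.85 [0.4996 0.0541 0.0401] [ 0.4  7.8 -1.9] 0.015207401656422308 29.336359100416303
```

{"fn": "carry_out", "kwargs": {
  "moves": [
    {"x": 0, "y": 0, "z": 0, "turn": 0},
    {"x": 0, "y": 0, "z": 0, "turn": 0},
    {"x": 0, "y": 0, "z": 0, "turn": 0},
    {"x": 0, "y": 0.04, "z": 0, "turn": 0},
    {"x": 0, "y": 0.03, "z": 0, "turn": 0},
    {"x": 0, "y": 0, "z": 0, "turn": 0},
    {"x": 0, "y": 0, "z": 0, "turn": 0},
    {"x": 0, "y": 0, "z": 0, "turn": 0}
  ],
  "newtons": 70
}}

```text
t: 21.65
tool_pos: [0.4996, 0.0541, 0.0403]
tool_rot: [0.06, -3.139, -0.0]
contact_force: [-0.1, 1.6, -6.7]
opening: 0.014
grip_force: 68.2
```

```bash
python3 chk2.py; python3 - <<'E'
from h import *
# masked template of start ring + shank, searched only near the expected column shift
a=cv2.imread("pics/side2.png");a=cv2.imread("pics/side0.png");b=cv2.imread("pics/last.png")
up=lambda i:cv2.resize(i[165:235,205:255],None,fx=4,fy=4,interpolation=cv2.INTER_CUBIC)
A,B=up(a),up(b)
for w in(12,16,20):
    cx,cy=int((223-205)*4),int((200.5-165)*4)
    t=A[cy-w:cy+w,cx-10:cx+10];r=cv2.matchTemplate(B,t,cv2.TM_CCOEFF_NORMED)
    j0=cx-10; sub=r[cy-w-60:cy-w+8,j0-10:j0+6];_,v,_,l=cv2.minMaxLoc(sub)
    print(w,"right",(l[0]-10)/4,"up",(60-l[1])/4,round(v,2))
for c in("side","top"):
    ctrl.get_image(c)
    for q in("guard_fin","dish","cutters","terminal","spanner_end"):print(c,q,[np.round(d["pixel"],1).tolist() for d in ctrl.mark_of(c,q)[:1]])
E
```

```text
level shift right,up px 0.0 -0.25 0.98
side0 shift right,up px -2.5 -1.75 0.85
[(array([224.3, 194.3]), 0.48)]
21.75 [0.4996 0.0541 0.0402] [-0.9  1.9 -7.8] 0.01385213940647527 68.17024575546384
12 right 1.25 up 3.25 0.76
16 right -1.25 up 9.5 0.69
20 right -2.5 up -1.75 0.79
side guard_fin [[231.2, 157.0]]
side dish [[209.6, 173.8]]
side cutters [[312.9, 250.7]]
side terminal [[301.0, 302.3]]
side spanner_end [[225.9, 191.9]]
top guard_fin [[207.3, 236.2]]
top dish [[172.9, 251.1]]
top cutters [[316.0, 203.7]]
top terminal [[364.7, 238.8]]
top spanner_end [[232.2, 254.1]]
```

```bash
python3 - <<'E'
from h import *
c,s=np.cos(.0385),np.sin(.0385)
W=lambda x,y,z:[.478+c*x-s*y,.08+s*x+c*y,z]
Q=lambda th,r,h=0:proj("side",W(-.024,-.027+r*np.cos(th)-h*np.sin(th),.06+r*np.sin(th)+h*np.cos(th)))
for th in(-.2,-.1,-.05,0,.05,.1):
    p,q=Q(th,.11),Q(th,.06);d=q-p;print(th,p.round(1),q.round(1),"ang",np.degrees(np.arctan2(d[1],d[0])).round(1))
for n in("side0","level","last"):
    g=cv2.cvtColor(cv2.imread(f"pics/{n}.png"),cv2.COLOR_BGR2GRAY)[175:240,210:255]
    g=cv2.resize(g,None,fx=6,fy=6,interpolation=cv2.INTER_CUBIC)
    L=cv2.createLineSegmentDetector().detect(g)[0][:,0]/6
    print(n)
    for l in L:
        d=l[2:]-l[:2]; 
        if np.hypot(*d)>8:
            if d[1]<0:l=l[[2,3,0,1]];d=-d
            a=np.degrees(np.arctan2(d[1],d[0]))
            if 35<a<75:print((l+[210,175,210,175]).round(1),a.round(1))
E
```

```text
-0.2 [221.7 205.9] [229.9 216.3] ang 51.8
-0.1 [221.1 201.5] [229.6 213.9] ang 55.5
-0.05 [220.8 199.4] [229.5 212.7] ang 57.0
0 [220.6 197.4] [229.4 211.6] ang 58.4
0.05 [220.5 195.4] [229.3 210.5] ang 59.7
0.1 [220.3 193.5] [229.3 209.5] ang 60.9
side0
[246.4 202.1 254.3 213.6] 55.8
[225.5 202.1 241.6 221.8] 50.6
[246.3 175.1 252.4 183.4] 53.5
[222.9 175.2 231.1 187.6] 56.5
[239.5 186.7 247.1 197.6] 55.3
[224.3 204.1 240.5 224.2] 51.2
level
[221.1 198.7 226.2 207. ] 58.1
[228.4 199.6 235.9 210.9] 56.4
[223.5 196.1 232.7 211. ] 58.3
last
[240.5 180.1 244.7 187.7] 60.9
[224.7 194.  235.8 210.9] 56.7
[221.  198.8 226.1 206.7] 57.5
[223.2 196.1 232.4 210.9] 58.2
```

```bash
python3 -c "
from station import ctrl
print(ctrl.finish_job())"
```

```text
the job is handed in; nothing more can be done
None
```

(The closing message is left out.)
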